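# Colour reading with a hand-held pen on the blue sample

### The job

Take the orange colour-reading pen out of its holder and press its sprung nose against the blue sample, inside the white printed ring and square to the tilted face. Press lightly, so that the nose is about halfway in and never driven to its stop; keep the pen off the green and yellow samples and leave the bottles, beaker and jar where they are. Finish while still holding the pen there, steady for the reading.

Things in the scene. Friction and masses are not known exactly. Their poses are not given: they have to be found in the camera images.
- pen: orange pen, about 110 g, upright in its holder, hanging by its collar, lifts straight out. Origin: on its axis at the collar's underside; z runs towards the handle's end. White collar 34 mm wide, z 0 to 6 mm; orange handle 22 x 22 mm square (sides along x, y), z 6 to 66; black cap to z 70; white barrel 20 mm wide down to z -45; black nose 10 mm wide, down to z -62.
- pen_tip (a point): centre of the flat end of the pen's black nose (62 mm below the pen's origin while the nose is out)
- nose (a joint): how far the sprung nose is pushed into the pen: 0 out (free), stop at 0.015 m; halfway is 0.0075. The spring needs 1 N to start and 0.25 N more per mm: 2.9 N halfway, 4.75 N at the stop.
- pen_holder: grey block 70 x 70 x 80 mm with the upright 25 mm hole the pen hangs in; fixed. Origin: centre of its underside on the bench.
- blue_plate: The target. Blue sample: 60 mm blue disc on a white 76 x 80 mm plate. Origin: centre of the disc's face, in the middle of its white printed ring (30 mm inside), 70 mm above the bench; z: the face's outward normal. At yaw 0 it leans towards the robot (-x), 10 to 30 degrees from level, hinged about its own level y axis; stiff (0.8 N m), stays as set.
- blue_stand: grey stand under the blue sample, base 90 x 104 x 14 mm with two upright cheeks 26 mm wide and 82 mm tall at y -47 and +47 mm; fixed. Origin: centre of its underside.
- green_plate: Green sample: 60 mm green disc on a white 76 x 80 mm plate. Origin: centre of the disc's face, in the middle of its white printed ring (30 mm inside), 70 mm above the bench; z: the face's outward normal. At yaw 0 it leans towards the robot (-x), 10 to 30 degrees from level, hinged about its own level y axis; stiff (0.8 N m), stays as set. Not to be touched with the pen.
- green_stand: stand of the green sample, like the blue one; fixed. Origin: centre of its underside.
- yellow_plate: Yellow sample: 60 mm yellow disc on a white 76 x 80 mm plate. Origin: centre of the disc's face, in the middle of its white printed ring (30 mm inside), 70 mm above the bench; z: the face's outward normal. At yaw 0 it leans towards the robot (-x), 10 to 30 degrees from level, hinged about its own level y axis; stiff (0.8 N m), stays as set. Not to be touched with the pen.
- yellow_stand: stand of the yellow sample, like the blue one; fixed. Origin: centre of its underside.
- white_bottle: white plastic jar, 48 mm wide, 85 mm tall, loose; origin: centre of its underside
- amber_bottle: amber glass bottle with blue cap, 68 mm wide, 125 mm tall, loose; origin: centre of its underside
- beaker: glass beaker, 60 mm wide, 75 mm tall, loose; origin: centre of its underside
- small_jar: small white jar with blue cap, 40 mm wide, 42 mm tall, loose; origin: centre of its underside
Mind the look-alikes: they are no part of the job. Leave any purple look-alike of the pen alone.

How it is judged:
By the outcome, as a careful person would: the job done as asked, in the order asked, and still so for the second after the job is handed in, while the arm keeps its last pose, push and grip.
It also fails if it takes over 38 s, if anything falls off the work surface, if the arm or the gripper's body presses on something with over 40 N, if the wrist force passes 120 N, or if a joint passes its speed limit or range.

### The arm

A 6-joint arm with a two-finger parallel gripper is mounted at the origin on the work surface. World frame = base frame: x ahead of the robot, y to its left, z up, the work surface at z = 0. Lengths are in m, angles in rad, forces in N, time in s.
With the tool pointing down it reaches from about 0.25 to 0.725 m from the base axis. Payload 4 kg.
Tool frame: the origin (TCP) lies on the centre line of the jaws, within the pads' length; the fingertips stand 14 mm ahead of it and the grasp point (between the pads) lies 5 mm behind it; z points along the fingers, x is the direction in which the jaws open and shut, and the axes are right-handed (so a half turn about z gives the same grasp; the last joint's range is limited). The gripper opens to 85 mm and grips with 20 to 120 N. Pads are 22 mm wide; open, the fingers measure 114 mm over their backs; the gripper's body (76 mm by 85 mm) begins 54 mm behind the grasp point. The pads swing forward as they close: fully open they stand 13 mm farther back than shut.
Start: joints at [1.23, 0.241, 0.005, 1.335, 0, 1.571], TCP at [0.167, 0.471, 0.245] pointing down, gripper open.
Joint ranges: [-2.72, 2.72], [-1.05, 1.87], [-1.09, 1.28], [-1.99, 2.15], [-1.42, 1.44], [-3.14, 3.14]. Speed limits (rad/s): [2.79, 2.79, 3.14, 3.14, 3.14, 3.14].

### API

Orientations are given as a unit quaternion [x, y, z, w].
In Python, from workcell import bot gives the robot as it stands.
- The arm moves only by the tool play_rows, never from a script. Its argument "motion" is a list of rows, each an object with "fingers": the closure, from -1 (fully open) to 1 (shut), so that 0 is half open; "translation": the shift along the tool's x, y, z in cm, a list of three; "roll": the turn about the tool's z in degrees. A call has 1 to 20 rows; each row is the pose to reach, as a shift and turn from the pose commanded when the call began, along the tool's axes at that moment; what a row does not reach only later rows make up. A row lasts 1/12 s, in which the tool goes at most 41.7 mm and 7.16 degrees, less where a joint would pass 70% of its speed; a pose out of reach is approached as far as the arm can. A call with a gripper value outside its range is refused whole. The fingers move at their own pace and stop on an object; the grip force is fixed at half the most. Time passes only in rows, so rows that repeat a pose let the fingers close. It gives the time, the measured TCP pose, the force and the opening at its end, in the units of the state.
- bot.get_obs(): the state, without advancing time (a new reading comes with each control period).
- bot.camera(name): name is "scene" or "top" or "wrist"; returns a dict with "pixels" (400x640x3 uint8, red, green, blue), "intrinsics" (3x3 intrinsics, pixels), "world_to_cam" (4x4, takes a point from world to camera coordinates). Camera axes: x right, y down, z forward; pixel columns grow to the right and rows downward; lengths in m; the calibration is good to about 2 mm. The wrist camera is an equidistant fisheye: a pixel r from the principal point sees the ray r / f radians off the axis. A picture is of the moment at which its call begins. There is no depth.
- bot.job_done(): hands the job in, once; it reports no verdict.
The state is a dict: "clock": time; "joint_pos": joint angles; "joint_vel": joint speeds; "tau": joint torques, N m; "eef_pos": TCP position; "tool_rot": TCP orientation; "ft_force": force on the tool from outside, world axes, zero at the start; "ft_torque": the same for the moment, N m; "grip_width": finger opening in m.
Only numpy, scipy, OpenCV 4.12 (cv2) and the standard library are available. Lean on these libraries where they do the work, as an engineer would, in place of code of your own. Each camera call takes 0.05 s, during which the arm holds its last target. There are 200 camera calls.

## Working session

There is one attempt and no reset: what is moved stays moved. The work goes in short steps, Python scripts to look and compute and a tool call to move; the robot and the scene stay as the last step left them, time stands still between calls to the robot, and variables do not carry over. Pictures are saved under pics/ and viewed, about 8 in all and at most 12, crops included, and the job is handed in when it is done.

Besides the shell and the picture viewer there is one more tool, called after "Call:" as name(argument=value, ...), one argument or row to a line, values as JSON. play_rows: Moves the arm, as the interface text tells. Its arguments: {"type":"object","properties":{"motion":{"type":"array","items":{"type":"object","properties":{"fingers":{"type":"number"},"translation":{"type":"array","items":{"type":"number"}},"roll":{"type":"number"}}}}},"required":["motion"]}

```bash
mkdir -p pics; ls; python3 - <<'E'
from workcell import bot
import cv2,numpy as np,pickle
o=bot.get_obs();print(o)
d={}
for n in("scene","top"):
    c=bot.camera(n);d[n]=c
    cv2.imwrite(f"pics/{n}0.png",c["pixels"][:,:,::-1]);print(n,c["intrinsics"].tolist(),np.round(c["world_to_cam"],4).tolist())
c=bot.camera("wrist");d["wrist"]=c;cv2.imwrite("pics/wrist0.png",c["pixels"][:,:,::-1])
pickle.dump(d,open("c0.pkl","wb"))
E
```

```text
pics
{'clock': 0.0, 'joint_pos': array([1.23000101e+00, 2.41449660e-01, 3.72224215e-03, 1.33520498e+00,
       2.14470833e-06, 1.57078977e+00]), 'joint_vel': array([ 3.02051757e-04, -4.80165666e-05, -1.35820801e-03, -9.18772777e-04,
        1.25271258e-03,  8.01740988e-04]), 'tau': array([ 3.53048108e-04, -3.72322404e+01,  2.52404612e+01,  1.71656435e-02,
       -1.41584178e-04, -7.18587387e-06]), 'eef_pos': array([0.16691529, 0.47067372, 0.24439386]), 'tool_rot': array([ 8.16770800e-01,  5.76961281e-01, -8.72962389e-04,  6.15333145e-04]), 'ft_force': array([ 0.44369665, -0.25408337, -0.51736994]), 'ft_torque': array([-0.00683921, -0.02039666, -0.02747702]), 'grip_width': 0.08534275620136586}
scene [[401.28172725755763, 0.0, 323.5754059013514], [0.0, 401.28172725755763, 193.64394394213113], [0.0, 0.0, 1.0]] [[-0.8741, 0.4857, 0.005, 0.5318], [0.3124, 0.5701, -0.7598, -0.1198], [-0.3719, -0.6626, -0.6501, 1.2761], [0.0, 0.0, 0.0, 1.0]]
top [[385.26648230088705, 0.0, 314.8008103936088], [0.0, 385.26648230088705, 198.67796352674455], [0.0, 0.0, 1.0]] [[0.0079, -0.9996, 0.0273, -0.0213], [-0.9958, -0.0103, -0.0911, 0.5784], [0.0913, -0.0264, -0.9955, 0.8273], [0.0, 0.0, 0.0, 1.0]]
```

View pics/scene0.png

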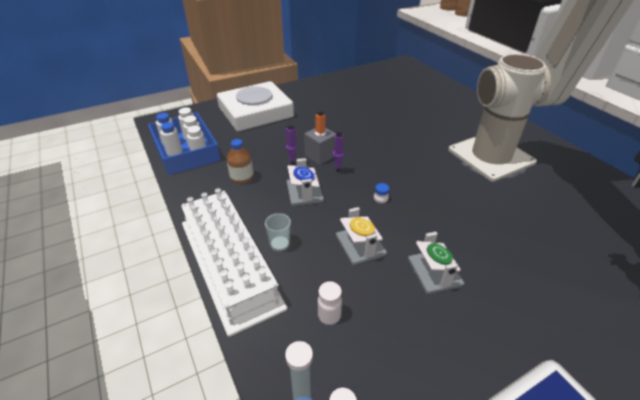

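View pics/top0.png

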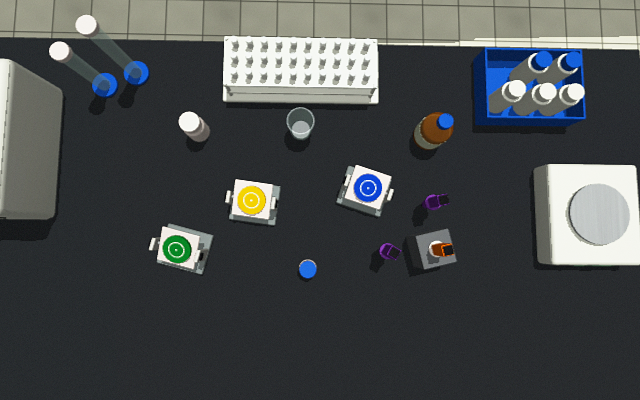

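The scene view has the pen at (320,125) and the blue disc at (304,175). The top view has the pen at (440,250), the blue disc at (368,188), and purple look-alikes at (390,252) and (435,200). I'll enlarge both next.

```bash
python3 - <<'E'
import pickle,cv2,numpy as np
d=pickle.load(open("c0.pkl","rb"))
a=d["scene"]["pixels"][100:210,265:365,::-1]; b=d["top"]["pixels"][155:280,330:470,::-1]
A=cv2.resize(a,None,fx=4,fy=4,interpolation=cv2.INTER_CUBIC)
B=cv2.resize(b,None,fx=2.857,fy=2.857*1,interpolation=cv2.INTER_CUBIC)
H=440;B=cv2.resize(b,(int(140*H/125),H),interpolation=cv2.INTER_CUBIC) 
B=B[:,:400]
cv2.imwrite("pics/crop1.png",np.hstack([A,B]));print(A.shape,B.shape,H/125)
# colour centroids of blue disc, orange
for n in("scene","top"):
    im=cv2.cvtColor(d[n]["pixels"],cv2.COLOR_RGB2HSV)
    for nm,lo,hi in(("blue",(105,150,60),(125,255,255)),("orange",(3,170,60),(14,255,255))):
        m=cv2.inRange(im,lo,hi);k,l,s,c=cv2.connectedComponentsWithStats(m)
        print(n,nm,[(s[i].tolist(),np.round(c[i],1).tolist()) for i in range(1,k) if 30<s[i,4]<2500])
E
```

```text
(440, 400, 3) (440, 400, 3) 3.52
scene blue [([283, 0, 7, 28, 117], [286.0, 10.6]), ([332, 0, 17, 14, 107], [339.4, 5.8]), ([327, 8, 8, 14, 31], [329.7, 14.2]), ([157, 113, 18, 17, 145], [164.6, 120.9]), ([196, 113, 21, 46, 216], [208.2, 137.7]), ([149, 125, 21, 34, 151], [158.0, 143.6]), ([179, 132, 12, 23, 100], [183.9, 144.8]), ([231, 139, 11, 9, 73], [236.1, 142.8]), ([295, 167, 18, 12, 110], [302.7, 172.9]), ([376, 183, 13, 11, 119], [381.9, 188.0]), ([519, 373, 64, 27, 901], [552.0, 390.3])]
scene orange [([317, 115, 7, 17, 91], [319.6, 122.7])]
top blue [([123, 61, 27, 24, 399], [136.5, 72.7]), ([92, 73, 26, 25, 408], [105.0, 84.9]), ([526, 79, 13, 13, 79], [531.2, 84.4]), ([437, 113, 17, 17, 216], [444.9, 121.0]), ([354, 174, 28, 28, 377], [367.5, 187.4]), ([362, 182, 13, 13, 134], [367.8, 187.8]), ([299, 261, 18, 18, 240], [307.3, 269.6])]
top orange [([421, 116, 32, 28, 264], [435.6, 130.8]), ([432, 243, 20, 14, 149], [439.3, 248.9])]
```

View pics/crop1.png

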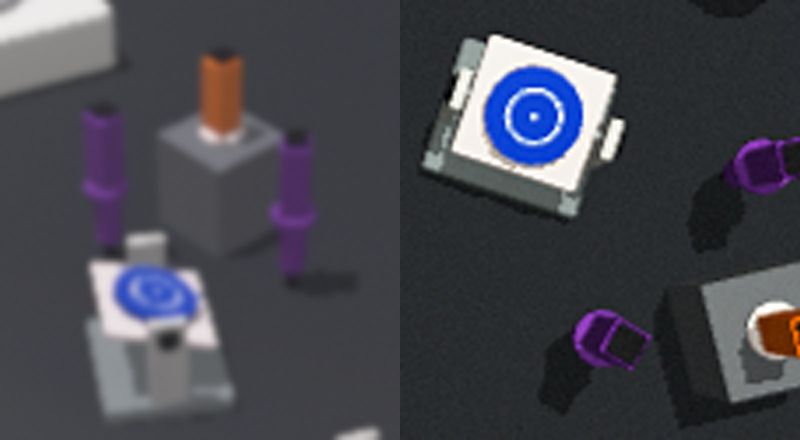

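```bash
cat > h.py <<'E'
import pickle,cv2,numpy as np
def P(c): return c["intrinsics"]@c["world_to_cam"][:3]
def tri(ca,a,cb,b):
    X=cv2.triangulatePoints(P(ca),P(cb),np.float64(a).reshape(2,1),np.float64(b).reshape(2,1))[:,0];return X[:3]/X[3]
def at_z(c,uv,z):
    p=P(c);A=np.column_stack([p[:,0],p[:,1],-np.array([uv[0],uv[1],1.])]);return np.linalg.solve(A,-(p[:,2]*z+p[:,3]))[:2]
E
python3 - <<'E'
from h import *
np.set_printoptions(precision=4,suppress=True)
d=pickle.load(open("c0.pkl","rb"));s,t=d["scene"],d["top"]
print("blue",tri(s,(304,172.8),t,(367.8,188.2)),at_z(t,(367.8,188.2),.07),at_z(s,(304,172.8),.07))
print("collar",tri(s,(320.2,134),t,(437.2,249.3)),at_z(t,(437.2,249.3),.086),at_z(s,(320.2,134),.086))
print("handle",tri(s,(319.8,122.5),t,(440,249.3)))
T=lambda u,v:(330+(u-400)/3.52,155+v/3.52)
S=lambda u,v:(265+u/4,100+v/4)
print("purpleA collar(left in scene)",tri(s,S(104,188),t,T(762,165)))
print("purpleB", tri(s,S(293,215),t,T(600,338)))
print("purpleA base",at_z(s,S(107,250),0),"B base",at_z(s,S(292,275),0))
# plate: near corners in top view at crop (496,35)(618,74)(578,190)(454,150)
for q in((496,35),(618,74),(578,190),(454,150)): print("plate",at_z(t,T(*q),.07))
print("holder corner, top face z .08:",[at_z(s,S(*q),.08) for q in((160,131),(218,170),(283,137))],[at_z(t,T(*q),.08) for q in((702,287),(733,403))])
print(np.linalg.inv(t["world_to_cam"])[:3,3],np.linalg.inv(s["world_to_cam"])[:3,3])
E
```

```text
blue [ 0.5986 -0.1276  0.0675] [ 0.598  -0.1269] [ 0.6003 -0.1249]
collar [ 0.4705 -0.271   0.0737] [ 0.4712 -0.2669] [ 0.4797 -0.2535]
handle [ 0.4742 -0.2622  0.1192]
purpleA collar(left in scene) [ 0.5712 -0.2687  0.0596]
purpleB [ 0.4661 -0.1681  0.0615]
purpleA base [ 0.5703 -0.2718] B base [ 0.4608 -0.1753]
plate [ 0.6476 -0.1047]
plate [ 0.6246 -0.1786]
plate [ 0.5542 -0.1538]
plate [ 0.5775 -0.0793]
holder corner, top face z .08: [array([ 0.5124, -0.2904]), array([ 0.4993, -0.2219]), array([ 0.4342, -0.2381])] [array([ 0.497 , -0.2248]), array([ 0.4296, -0.2419])]
[0.5006 0.0065 0.8768] [0.9769 0.6555 0.7359]
```

View pics/wrist0.png

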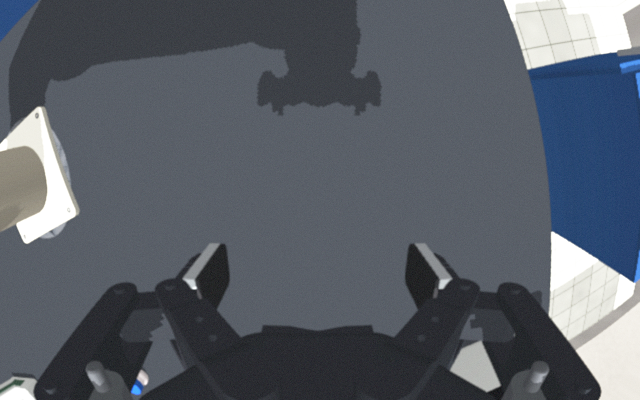

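The wrist view shows the empty bench, with the pads at the bottom (205,275) and (430,275). 

- **Pen:** about (0.472, -0.265).
- **Blue disc:** about (0.599, -0.127, 0.068), which fits the 70 mm given. Plate yaw is about -17°.

The tool always points down, so the pen has to be pivoted in the jaws. I'll do that by dragging it against the holder's rim.

Call:
play_rows(
  motion=[
    {"fingers": -1,"translation": [-45.8,53.7,0],"roll": -33.5},
    {"fingers": -1,"translation": [-45.8,53.7,0],"roll": -33.5},
    {"fingers": -1,"translation": [-45.8,53.7,0],"roll": -33.5},
    {"fingers": -1,"translation": [-45.8,53.7,0],"roll": -33.5},
    {"fingers": -1,"translation": [-45.8,53.7,0],"roll": -33.5},
    {"fingers": -1,"translation": [-45.8,53.7,0],"roll": -33.5},
    {"fingers": -1,"translation": [-45.8,53.7,0],"roll": -33.5},
    {"fingers": -1,"translation": [-45.8,53.7,0],"roll": -33.5},
    {"fingers": -1,"translation": [-45.8,53.7,0],"roll": -33.5},
    {"fingers": -1,"translation": [-45.8,53.7,0],"roll": -33.5},
    {"fingers": -1,"translation": [-45.8,53.7,0],"roll": -33.5},
    {"fingers": -1,"translation": [-45.8,53.7,0],"roll": -33.5},
    {"fingers": -1,"translation": [-45.8,53.7,0],"roll": -33.5},
    {"fingers": -1,"translation": [-45.8,53.7,0],"roll": -33.5},
    {"fingers": -1,"translation": [-45.8,53.7,0],"roll": -33.5},
    {"fingers": -1,"translation": [-45.8,53.7,0],"roll": -33.5},
    {"fingers": -1,"translation": [-45.8,53.7,0],"roll": -33.5},
    {"fingers": -1,"translation": [-45.8,53.7,0],"roll": -33.5},
    {"fingers": -1,"translation": [-45.8,53.7,0],"roll": -33.5},
    {"fingers": -1,"translation": [-45.8,53.7,0],"roll": -33.5},
  ],
)

```text
clock: 1.82
eef_pos: [0.52, -0.1409, 0.2443]
tool_rot: [0.617, 0.787, -0.0, -0.001]
ft_force: [-0.6, -0.1, -0.3]
grip_width: 0.085
```

```bash
cat >> h.py <<'E'
def snap(n,name):
    from workcell import bot
    c=bot.camera(n);o=bot.get_obs();c["obs"]=o;pickle.dump(c,open(name+".pkl","wb"));cv2.imwrite(f"pics/{name}.png",c["pixels"][:,:,::-1])
    R=__import__("scipy.spatial.transform",fromlist=["Rotation"]).Rotation.from_quat(o["tool_rot"]).as_matrix()
    print(round(o["clock"],2),o["eef_pos"].round(4),"az",np.degrees(np.arctan2(R[1,0],R[0,0])).round(2),"z",R[:,2].round(4),"F",o["ft_force"].round(2),"T",o["ft_torque"].round(3),"w",round(o["grip_width"],4))
    return c
def ray(c,uv):
    K=c["intrinsics"];x=(uv[0]-K[0,2])/K[0,0];y=(uv[1]-K[1,2])/K[1,1];r=np.hypot(x,y)
    v=np.array([np.sin(r)*x/r,np.sin(r)*y/r,np.cos(r)]);M=np.linalg.inv(c["world_to_cam"]);return M[:3,3],M[:3,:3]@v
def wz(c,uv,z):
    o,v=ray(c,uv);return o+v*(z-o[2])/v[2]
def wpix(c,X):
    p=c["world_to_cam"][:3]@np.append(X,1);K=c["intrinsics"];r=np.hypot(p[0],p[1]);t=np.arctan2(r,p[2]);return K[0,0]*t*p[0]/r+K[0,2],K[1,1]*t*p[1]/r+K[1,2]
E
python3 - <<'E'
from h import *
c=snap("wrist","w1");print(c["intrinsics"].tolist(),np.linalg.inv(c["world_to_cam"]).round(3).tolist())
E
```

```text
1.87 [ 0.5196 -0.1399  0.2446] az 103.93 z [-1.9e-03  9.0e-04 -1.0e+00] F [-0.36 -0.86 -0.08] T [ 0.009  0.019 -0.028] w 0.0854
[[309.70691628693146, 0.0, 316.91955746250204], [0.0, 309.70691628693146, 198.3174813467507], [0.0, 0.0, 1.0]] [[-0.239, 0.938, 0.253, 0.456], [0.971, 0.23, 0.063, -0.157], [0.001, 0.261, -0.965, 0.372], [0.0, 0.0, 0.0, 1.0]]
```

View pics/w1.png

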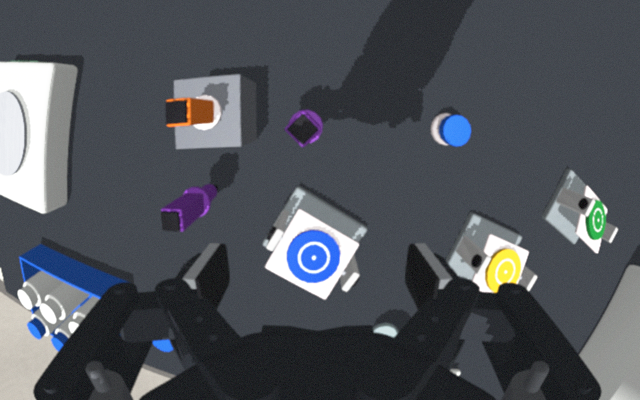

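The wrist view from the middle shows the blue disc at (314,257) and the pen collar at (206,112), with its cap at (177,112). Pen and holder sides line up with the jaws. Next, a crop of both for the plate's corners.

```bash
python3 - <<'E'
from h import *
c=pickle.load(open("w1.pkl","rb"));im=c["pixels"][:,:,::-1]
a=cv2.resize(im[180:305,255:370],None,fx=4,fy=4,interpolation=cv2.INTER_CUBIC)
b=cv2.resize(im[60:160,160:245],None,fx=4,fy=4,interpolation=cv2.INTER_CUBIC)
b=np.vstack([b,np.zeros((a.shape[0]-b.shape[0],b.shape[1],3),np.uint8)])
cv2.imwrite("pics/crop2.png",np.hstack([a,b]))
print("cap",wz(c,(177,112),.15),"collar",wz(c,(206,112),.086),"blue",wz(c,(314,257),.07))
E
```

```text
cap [ 0.4734912  -0.26175249  0.15      ] collar [ 0.47336354 -0.26118366  0.086     ] blue [ 0.59926412 -0.12489883  0.07      ]
```

View pics/crop2.png

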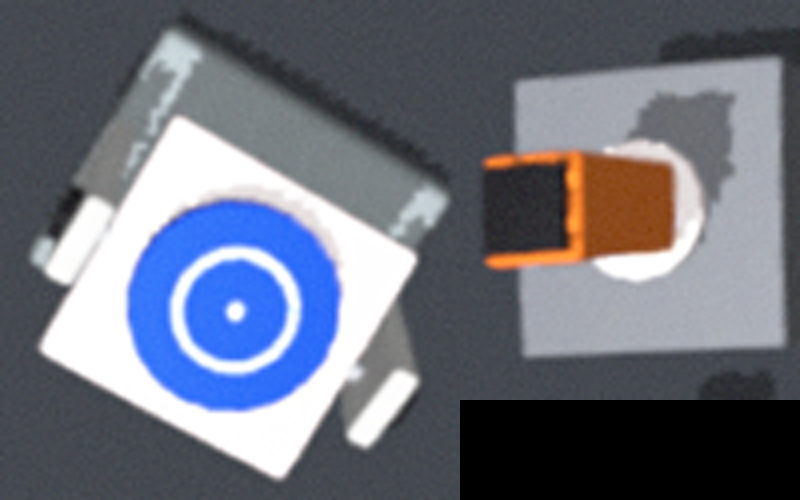

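```bash
cat > fit.py <<'E'
from h import *
from scipy.optimize import least_squares
def fit(views,z=None):
    L=np.array([(-.038,-.040),(-.038,.040),(.038,.040),(.038,-.040)])
    def pts(p):
        x,y,zz,yaw,t,h=p
        ex=np.array([np.cos(t),0,np.sin(t)]);n=np.array([-np.sin(t),0,np.cos(t)]);ey=np.array([0,1,0])
        Rz=np.array([[np.cos(yaw),-np.sin(yaw),0],[np.sin(yaw),np.cos(yaw),0],[0,0,1]])
        return [np.array([x,y,zz])+Rz@v for v in [0*n]+[a*ex+b*ey-h*n for a,b in L]]
    def res(p):
        r=[]
        for c,pp,q,w in views:
            for X,m in zip(pts(p),q):
                if m is not None: r+=list((np.array(pp(c,X))-m)*w)
        return np.r_[r,(p[2]-.07)/.001,(p[5]-.003)/.002]
    s=least_squares(res,[.599,-.126,.07,-.3,.3,.003]);return s.x,res(s.x),np.sqrt(np.diag(np.linalg.inv(s.jac.T@s.jac)))
def pp(c,X): q=P(c)@np.append(X,1);return q[:2]/q[2]
E
python3 - <<'E'
from fit import *
np.set_printoptions(precision=4,suppress=True)
d=pickle.load(open("c0.pkl","rb"));w=pickle.load(open("w1.pkl","rb"))
W=lambda u,v:np.array((255+u/4-.375,180+v/4-.375));T=lambda u,v:np.array((330+(u-400)/3.52-.36,155+v/3.52-.36));S=lambda u,v:np.array((265+u/4-.4,100+v/4-.4))
vw=(w,wpix,[W(235,311),W(180,117),W(416,257),W(281,480),W(38,348)],1)
vt=(d["top"],pp,[T(533,117),T(578,190),T(454,150),T(496,35),T(618,74)],1)
vs=(d["scene"],pp,[S(156,291),S(197,268),S(217,345),S(108,340),S(90,263)],1)
for n,v in(("w",[vw]),("wt",[vw,vt]),("ws",[vw,vs]),("all",[vw,vt,vs])):
    x,r,s=fit(v);print(n,x,"yaw,tilt deg",np.degrees(x[3:5]),"sd",np.degrees(s[3:5]),"rms",np.sqrt((r**2).mean()))
E
```

```text
w [ 0.6002 -0.1258  0.0694 -0.3212  0.2367  0.0056] yaw,tilt deg [-18.4045  13.5592] sd [0.7033 3.2452] rms 0.7789441672853763
wt [ 0.6001 -0.1264  0.0696 -0.3178  0.2297  0.0051] yaw,tilt deg [-18.2082  13.1623] sd [0.5726 2.8802] rms 0.8575736508978301
ws [ 0.6008 -0.1257  0.0691 -0.3174  0.216   0.007 ] yaw,tilt deg [-18.1836  12.3751] sd [0.5883 1.8629] rms 0.7571286329211994
all [ 0.6006 -0.1263  0.0693 -0.3158  0.2179  0.0067] yaw,tilt deg [-18.0942  12.4855] sd [0.518  1.8158] rms 0.8490649817969765
```

Call:
play_rows(
  motion=[
    {"fingers": -1,"translation": [-10.8,-7.5,0],"roll": 0},
    {"fingers": -1,"translation": [-10.8,-7.5,0],"roll": 0},
    {"fingers": -1,"translation": [-10.8,-7.5,0],"roll": 0},
    {"fingers": -1,"translation": [-10.8,-7.5,0],"roll": 0},
    {"fingers": -1,"translation": [-10.8,-7.5,3],"roll": 0},
    {"fingers": -1,"translation": [-10.8,-7.5,6],"roll": 0},
    {"fingers": -1,"translation": [-10.8,-7.5,9],"roll": 0},
    {"fingers": -1,"translation": [-10.8,-7.5,11.5],"roll": 0},
    {"fingers": -1,"translation": [-10.8,-7.5,12.9],"roll": 0},
    {"fingers": -1,"translation": [-10.8,-7.5,12.9],"roll": 0},
    {"fingers": -1,"translation": [-10.8,-7.5,12.9],"roll": 0},
  ],
)

```text
clock: 2.78
eef_pos: [0.4729, -0.2611, 0.1161]
tool_rot: [0.615, 0.788, -0.0, -0.001]
ft_force: [0.2, 0.7, 1.0]
grip_width: 0.0857
```

```bash
python3 - <<'E'
from h import *
c=snap("wrist","w2")
for X in((.4735,-.263,.15),(.6005,-.126,.07)): print(wpix(c,np.array(X)))
E
```

```text
2.83 [ 0.4739 -0.2619  0.1173] az 104.06 z [ 8.e-04 -3.e-04 -1.e+00] F [0.79 0.73 0.49] T [-0.04   0.043  0.029] w 0.0851
(np.float64(312.839308602282), np.float64(307.33833165055523))
(np.float64(430.1873271512428), np.float64(389.59257532227286))
```

View pics/w2.png

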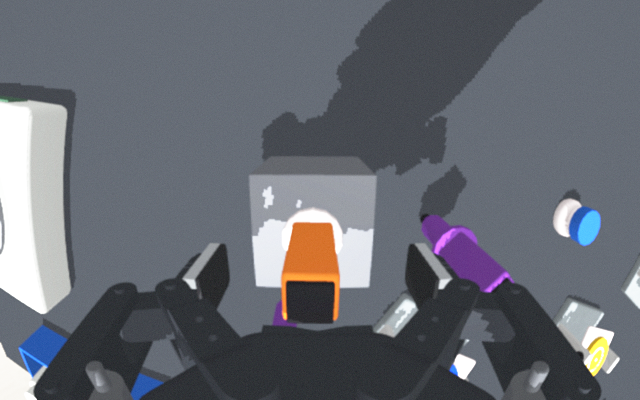

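The pen stands between the jaws, with its cap at (311,300), sides square to the pads and the purple pens clear. Closing.

Call:
play_rows(
  motion=[
    {"fingers": 1,"translation": [0,0,0],"roll": 0},
    {"fingers": 1,"translation": [0,0,0],"roll": 0},
    {"fingers": 1,"translation": [0,0,0],"roll": 0},
    {"fingers": 1,"translation": [0,0,0],"roll": 0},
    {"fingers": 1,"translation": [0,0,0],"roll": 0},
    {"fingers": 1,"translation": [0,0,0],"roll": 0},
    {"fingers": 1,"translation": [0,0,0],"roll": 0},
    {"fingers": 1,"translation": [0,0,0],"roll": 0},
    {"fingers": 1,"translation": [0,0,0],"roll": 0},
    {"fingers": 1,"translation": [0,0,0],"roll": 0},
  ],
)

```text
clock: 3.67
eef_pos: [0.4737, -0.263, 0.1168]
tool_rot: [0.616, 0.788, 0.0, 0.0]
ft_force: [-0.9, 0.2, 5.4]
grip_width: 0.0214
```

Call:
play_rows(
  motion=[
    {"fingers": 1,"translation": [0,0,-1],"roll": 0},
    {"fingers": 1,"translation": [0,0,-2.4],"roll": 0},
    {"fingers": 1,"translation": [0,0,-3.8],"roll": 0},
    {"fingers": 1,"translation": [0,0,-3.8],"roll": 0},
    {"fingers": 1,"translation": [0,-0.2,-3.8],"roll": 0},
    {"fingers": 1,"translation": [0,-0.4,-3.8],"roll": 0},
    {"fingers": 1,"translation": [0,-0.6,-3.8],"roll": 0},
    {"fingers": 1,"translation": [0,-0.8,-3.8],"roll": 0},
    {"fingers": 1,"translation": [0,-0.8,-3.8],"roll": 0},
  ],
)

```text
clock: 4.42
eef_pos: [0.4678, -0.2645, 0.1543]
tool_rot: [0.616, 0.788, 0.002, 0.002]
ft_force: [6.7, 0.3, -1.3]
grip_width: 0.0212
```

```bash
python3 - <<'E'
from h import *
c=snap("wrist","w3")
E
```

```text
4.47 [ 0.4679 -0.2645  0.1543] az 104.02 z [ 0.0051  0.0011 -1.    ] F [ 5.72  0.72 -0.88] T [ 0.324 -1.707  0.015] w 0.021
```

View pics/w3.png

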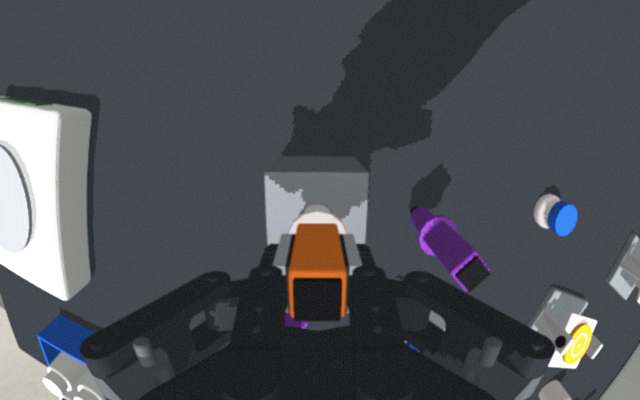

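The pen is out by 38 mm and bearing on the rim at about 6 N, with its cap at (318,298). I'll carry on dragging and watch the force.

Call:
play_rows(
  motion=[
    {"fingers": 1,"translation": [0,-0.2,0],"roll": 0},
    {"fingers": 1,"translation": [0,-0.4,0],"roll": 0},
    {"fingers": 1,"translation": [0,-0.6,0],"roll": 0},
    {"fingers": 1,"translation": [0,-0.6,0],"roll": 0},
  ],
)

```text
clock: 4.8
eef_pos: [0.4622, -0.2659, 0.1545]
tool_rot: [0.616, 0.788, 0.002, 0.002]
ft_force: [6.2, 1.3, -0.3]
grip_width: 0.0213
```

Call:
play_rows(
  motion=[
    {"fingers": 1,"translation": [0,-0.3,0],"roll": 0},
    {"fingers": 1,"translation": [0,-0.6,0],"roll": 0},
    {"fingers": 1,"translation": [0,-0.9,0],"roll": 0},
    {"fingers": 1,"translation": [0,-0.9,0],"roll": 0},
  ],
)

```text
clock: 5.13
eef_pos: [0.4532, -0.2682, 0.1543]
tool_rot: [0.616, 0.788, 0.002, 0.002]
ft_force: [7.3, 0.9, -1.3]
grip_width: 0.0214
```

```bash
python3 - <<'E'
from h import *
c=snap("wrist","w4");s=snap("scene","s4");t=snap("top","t4")
im=np.full((480,800,3),0,np.uint8)
a=cv2.resize(c["pixels"][180:330,250:380,::-1],(416,480),interpolation=cv2.INTER_CUBIC)
b=cv2.resize(s["pixels"][80:200,275:371,::-1],(384,480),interpolation=cv2.INTER_CUBIC)
cv2.imwrite("pics/crop4.png",np.hstack([a,b]))
E
```

```text
5.18 [ 0.4532 -0.2681  0.1543] az 104.01 z [ 0.005  0.001 -1.   ] F [ 5.77  1.6  -0.94] T [ 0.307 -1.625 -0.059] w 0.0214
5.23 [ 0.4532 -0.2682  0.1543] az 104.01 z [ 4.9e-03  9.0e-04 -1.0e+00] F [ 5.19  0.67 -0.02] T [ 0.273 -1.637 -0.024] w 0.0214
5.28 [ 0.4532 -0.2682  0.1542] az 104.01 z [ 4.8e-03  9.0e-04 -1.0e+00] F [ 6.19  0.44 -0.64] T [ 0.287 -1.618 -0.01 ] w 0.0217
```

View pics/crop4.png

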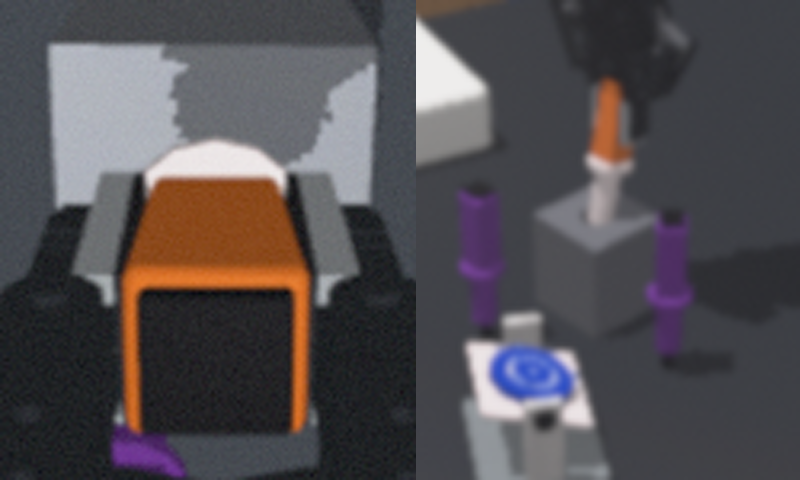

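The pen is pivoting. In the wrist crop, the handle's bottom edge is at crop y≈178, its top front edge at ≈268 and its back edge at ≈430. The scene crop shows the pen leaning back towards the robot. Now the tilt, as a number.

```bash
cat > tilt.py <<'E'
from h import *
from scipy.optimize import least_squares
from scipy.spatial.transform import Rotation as Ro
def edges(c,u=315,half=5):
    p=c["pixels"][:,u-half:u+half+1].astype(float).mean(1);R,G,B=p.T
    org=R-B   # orange strength
    return p,org
def solve(c,ve,u=315):
    o=c["obs"];R=Ro.from_quat(o["tool_rot"]).as_matrix();T=o["eef_pos"]
    # pen at tool: point (y,z) of pen: origin o_y,o_z, handle dir
    pts=[(-.011,.006),(-.011,.066),(.011,.066)]
    def pr(p):
        oy,oz,t=p;ax=np.array([-np.sin(t),-np.cos(t)]);pe=np.array([np.cos(t),-np.sin(t)])
        return [wpix(c,T+R@np.array([0,*(np.array([oy,oz])+a*pe+b*ax)]))[1] for a,b in pts]
    s=least_squares(lambda p:np.array(pr(p))-ve,[0,.04,.1],x_scale=[.01,.01,.1]);return s.x,np.degrees(s.x[2])
E
python3 - <<'E'
from tilt import *
for n in("w2","w3","w4"):
    c=pickle.load(open(n+".pkl","rb"));p,o=edges(c,313 if n=="w2" else 318)
    print(n);print(" ".join(f"{v}:{int(a[0])},{int(a[1])},{int(a[2])}" for v,a in list(enumerate(p))[195:335]  if True) if n!="w3" else "")
E
```

```text
w2
195:154,158,165 196:154,158,165 197:154,158,165 198:153,157,164 199:154,157,165 200:153,157,165 201:153,156,165 202:153,156,165 203:152,155,164 204:152,156,165 205:151,155,164 206:155,158,167 207:172,172,178 208:197,191,195 209:221,214,215 210:242,237,237 211:254,252,252 212:255,254,254 213:254,254,254 214:254,254,254 215:254,254,254 216:254,254,254 217:254,254,254 218:254,254,254 219:254,254,254 220:254,254,254 221:254,253,252 222:238,198,182 223:217,124,74 224:213,112,41 225:212,112,40 226:214,114,44 227:214,114,43 228:214,114,43 229:214,113,43 230:215,114,44 231:214,114,43 232:214,113,43 233:216,115,45 234:214,113,42 235:215,114,43 236:215,114,44 237:215,115,45 238:215,115,44 239:214,113,44 240:214,113,41 241:215,114,44 242:215,114,44 243:215,114,43 244:215,114,43 245:214,114,42 246:215,114,44 247:215,115,45 248:215,114,43 249:215,114,43 250:215,114,43 251:216,115,45 252:214,113,42 253:215,114,43 254:215,114,45 255:214,114,43 256:214,114,43 257:215,114,44 258:214,113,42 259:214,113,43 260:215,115,43 261:215,113,43 262:216,114,43 263:216,114,43 264:217,113,44 265:216,114,43 266:
[... 2226 characters left out ...]
81:36,35,37 282:36,36,38 283:35,34,38 284:37,35,38 285:36,36,38 286:35,33,37 287:34,34,38 288:37,36,38 289:34,34,37 290:35,34,38 291:37,37,39 292:36,36,38 293:33,33,37 294:34,34,36 295:34,32,36 296:32,33,36 297:34,33,37 298:32,32,35 299:34,34,36 300:35,34,37 301:34,34,36 302:32,32,35 303:32,32,35 304:32,32,35 305:32,31,33 306:30,31,34 307:32,31,35 308:33,33,36 309:33,32,35 310:32,32,34 311:33,31,36 312:30,30,33 313:30,30,32 314:33,33,36 315:43,43,48 316:57,60,66 317:66,71,78 318:70,74,82 319:70,74,82 320:68,73,80 321:69,74,81 322:68,73,80 323:69,74,81 324:69,73,80 325:70,75,81 326:71,75,82 327:68,73,80 328:70,74,81 329:66,70,77 330:47,50,55 331:32,35,38 332:30,32,35 333:27,30,33 334:27,30,33
```

```bash
cat >> tilt.py <<'E'
PTS=[(-.017,.006),(-.011,.006),(-.011,.066),(-.0095,.070),(.0095,.070)]
def fit5(c,ve,pts=PTS,fixt=None):
    o=c["obs"];R=Ro.from_quat(o["tool_rot"]).as_matrix();T=o["eef_pos"];ve=np.array(ve)
    def pr(p):
        oy,oz=p[:2];t=p[2] if fixt is None else fixt
        ax=np.array([-np.sin(t),-np.cos(t)]);pe=np.array([np.cos(t),-np.sin(t)])
        return np.array([wpix(c,T+R@np.array([0,*(np.array([oy,oz])+a*pe+b*ax)]))[1] for a,b in pts])-ve
    s=least_squares(pr,[0,.04]+([.1] if fixt is None else []),x_scale=[.01,.01]+([.1] if fixt is None else []));return s.x,s.fun
E
python3 - <<'E'
from tilt import *
np.set_printoptions(precision=4,suppress=True)
a=pickle.load(open("w2.pkl","rb"));b=pickle.load(open("w4.pkl","rb"))
e2=[208.5,222.2,273.2,281,322.9];e4=[223.9,235.4,263.3,269.4,315.7]
print("w2 t=0",fit5(a,e2,fixt=0.));x,f=fit5(a,e2);print("w2",x,np.degrees(x[2]),f)
x,f=fit5(b,e4);print("w4",x,np.degrees(x[2]),f)
f2=fit5(a,e2,fixt=0.)[1]
x,f=fit5(b,np.array(e4)+f2);print("w4corr",x,np.degrees(x[2]),f)
E
```

```text
w2 t=0 (array([0.0004, 0.0415]), array([ 1.4499, -1.8952, -0.2626,  0.7813, -0.2638]))
w2 [0.0002 0.0403 0.0092] 0.5253166757844246 [ 1.6269 -1.6197 -0.6289  0.4472  0.1746]
w4 [0.0121 0.0411 0.2023] 11.590983215917793 [ 0.5909 -0.5701 -0.3536  0.2821  0.0508]
w4corr [0.0125 0.0427 0.1946] 11.149535831530018 [-1.0429  1.0418  0.2747 -0.1479 -0.1256]
```

The pen now leans about 11° in the jaws. I need a better plate tilt before settling on it, so I'll lift out and take an oblique view from the robot's side, where the tilt shows.

Call:
play_rows(
  motion=[
    {"fingers": 1,"translation": [0,0,-2.5],"roll": 0},
    {"fingers": 1,"translation": [0,0,-6],"roll": 0},
    {"fingers": 1,"translation": [0,0,-10],"roll": 0},
    {"fingers": 1,"translation": [20.6,-11,-10],"roll": 122},
    {"fingers": 1,"translation": [20.6,-11,-10],"roll": 122},
    {"fingers": 1,"translation": [20.6,-11,-10],"roll": 122},
    {"fingers": 1,"translation": [20.6,-11,-10],"roll": 122},
    {"fingers": 1,"translation": [20.6,-11,-10],"roll": 122},
    {"fingers": 1,"translation": [20.6,-11,-10],"roll": 122},
    {"fingers": 1,"translation": [20.6,-11,-10],"roll": 122},
    {"fingers": 1,"translation": [20.6,-11,-10],"roll": 122},
    {"fingers": 1,"translation": [20.6,-11,-10],"roll": 122},
    {"fingers": 1,"translation": [20.6,-11,-10],"roll": 122},
    {"fingers": 1,"translation": [20.6,-11,-10],"roll": 122},
    {"fingers": 1,"translation": [20.6,-11,-10],"roll": 122},
    {"fingers": 1,"translation": [20.6,-11,-10],"roll": 122},
    {"fingers": 1,"translation": [20.6,-11,-10],"roll": 122},
    {"fingers": 1,"translation": [20.6,-11,-10],"roll": 122},
    {"fingers": 1,"translation": [20.6,-11,-10],"roll": 122},
    {"fingers": 1,"translation": [20.6,-11,-10],"roll": 122},
  ],
)

```text
clock: 6.95
eef_pos: [0.2935, -0.0949, 0.2532]
tool_rot: [0.987, -0.158, -0.001, -0.0]
ft_force: [0.1, -0.6, -1.8]
grip_width: 0.0213
```

```bash
python3 - <<'E'
from h import *
c=snap("wrist","w5")
q=wpix(c,np.array([.6005,-.126,.07]));print(q)
im=c["pixels"][:,:,::-1];u,v=int(q[0]),int(q[1])
x0=max(0,min(540,u-50));y0=max(0,min(310,v-45));print(x0,y0)
a=cv2.resize(im[y0:y0+90,x0:x0+100],None,fx=5,fy=5,interpolation=cv2.INTER_CUBIC)
b=cv2.resize(im,(300,188));b=np.vstack([b,np.zeros((262,300,3),np.uint8)])
cv2.imwrite("pics/crop5.png",np.hstack([a,b]))
E
```

```text
7.0 [ 0.2935 -0.0949  0.2532] az -18.36 z [-2.8e-03  5.0e-04 -1.0e+00] F [-0.35 -0.2  -1.46] T [-0.047  0.027 -0.018] w 0.0212
(np.float64(558.3882231751475), np.float64(132.9810317105413))
508 87
```

View pics/crop5.png

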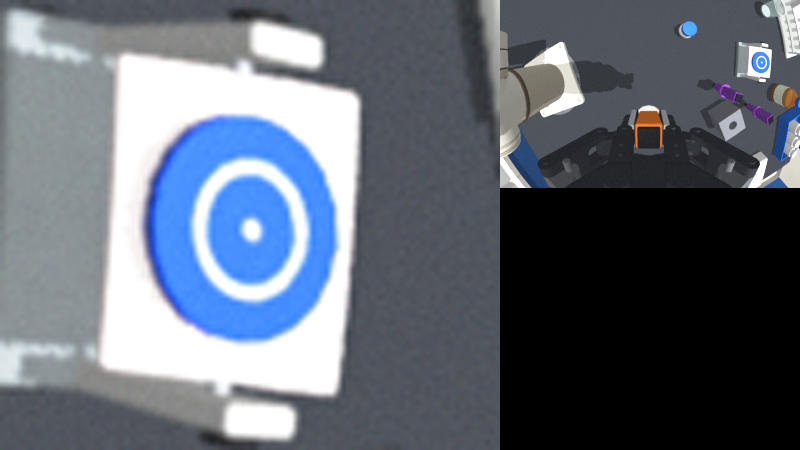

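The pen is held and the blue plate shows sharply, with crop corners (119,55), (360,92), (337,396) and (101,368) and disc centre (252,231). The holder is empty.

```bash
python3 - <<'E'
from fit import *
np.set_printoptions(precision=4,suppress=True)
d=pickle.load(open("c0.pkl","rb"));w=pickle.load(open("w1.pkl","rb"));w5=pickle.load(open("w5.pkl","rb"))
W=lambda u,v:np.array((255+u/4-.375,180+v/4-.375));T=lambda u,v:np.array((330+(u-400)/3.52-.36,155+v/3.52-.36));S=lambda u,v:np.array((265+u/4-.4,100+v/4-.4))
V=lambda u,v:np.array((508+u/5-.4,87+v/5-.4))
vw=(w,wpix,[W(235,311),W(180,117),W(416,257),W(281,480),W(38,348)],1)
v5=(w5,wpix,[V(252,231),V(101,368),V(119,55),V(360,92),V(337,396)],1)
vt=(d["top"],pp,[T(533,117),T(578,190),T(454,150),T(496,35),T(618,74)],1)
vs=(d["scene"],pp,[S(156,291),S(197,268),S(217,345),S(108,340),S(90,263)],.7)
for n,v in(("w5",[v5]),("w1,w5",[vw,v5]),("w5 t",[v5,vt]),("all",[vw,v5,vt,vs])):
    x,r,s=fit(v);print(n,x,"yaw,tilt deg",np.degrees(x[3:5]),"sd",np.degrees(s[3:5]),"rms",np.sqrt((r**2).mean()))
# single-view w5 with free position offset already absorbed
from tilt import *
p,o=edges(w5,317);e=[]
print(" ".join(f"{v}:{int(a[0])},{int(a[2])}" for v,a in list(enumerate(p))[215:330:1]))
E
```

```text
w5 [ 0.5982 -0.1249  0.0699 -0.3102  0.2572  0.0047] yaw,tilt deg [-17.7734  14.734 ] sd [0.8091 2.2392] rms 0.46426249857943436
w1,w5 [ 0.6001 -0.1255  0.0692 -0.3187  0.2617  0.0067] yaw,tilt deg [-18.2611  14.9923] sd [0.5039 1.7942] rms 0.6515366342759094
w5 t [ 0.5998 -0.1261  0.0693 -0.3082  0.2767  0.0061] yaw,tilt deg [-17.6573  15.8526] sd [0.6669 2.1982] rms 0.8073288835405005
all [ 0.6003 -0.1259  0.0692 -0.3157  0.252   0.007 ] yaw,tilt deg [-18.0869  14.4394] sd [0.4459 1.5313] rms 0.745548331918026
215:81,94 216:81,93 217:81,94 218:81,94 219:81,93 220:81,94 221:80,92 222:86,97 223:119,122 224:172,167 225:225,219 226:247,243 227:249,246 228:249,246 229:249,246 230:249,246 231:249,246 232:248,246 233:249,247 234:248,245 235:231,205 236:187,110 237:161,43 238:159,32 239:159,31 240:159,31 241:160,32 242:159,31 243:159,31 244:159,31 245:160,32 246:160,32 247:159,32 248:160,32 249:159,30 250:159,30 251:159,32 252:159,31 253:158,30 254:158,29 255:159,33 256:160,33 257:159,32 258:159,30 259:160,32 260:158,28 261:164,32 262:177,33 263:204,38 264:226,44 265:234,47 266:240,51 267:243,53 268:231,51 269:157,39 270:67,29 271:24,27 272:32,33 273:37,40 274:43,45 275:41,44 276:41,45 277:44,46 278:42,46 279:42,45 280:42,45 281:41,44 282:40,44 283:42,45 284:41,44 285:42,45 286:39,42 287:41,44 288:41,44 289:40,43 290:41,42 291:39,42 292:40,43 293:39,42 294:40,42 295:39,43 296:38,41 297:38,42 298:39,41 299:37,40 300:39,42 301:37,40 302:39,42 303:39,40 304:35,40 305:37,41 306:38,41 307:36,39 308:37,39 309:36,39 310:35,38 311:36,39 312:37,41 313:37,40 314:38,42 315:47,54 316:66,77 317:77,90 318:83,95 319:80,93 320:80,93 321:80,94 322:81,93 323:80,93 324:80,93 325:79,93 326:80,94 327:80,92 328:80,93 329:77,89
```

Plate tilt is about 14.7° and the pen about 11.3°. I'll go back to the holder the same way and add about 3°.

Call:
play_rows(
  motion=[
    {"fingers": 1,"translation": [20.6,11.4,0],"roll": -122},
    {"fingers": 1,"translation": [20.6,11.4,0],"roll": -122},
    {"fingers": 1,"translation": [20.6,11.4,0],"roll": -122},
    {"fingers": 1,"translation": [20.6,11.4,0],"roll": -122},
    {"fingers": 1,"translation": [20.6,11.4,0],"roll": -122},
    {"fingers": 1,"translation": [20.6,11.4,0],"roll": -122},
    {"fingers": 1,"translation": [20.6,11.4,0],"roll": -122},
    {"fingers": 1,"translation": [20.6,11.4,0],"roll": -122},
    {"fingers": 1,"translation": [20.6,11.4,0],"roll": -122},
    {"fingers": 1,"translation": [20.6,11.4,0],"roll": -122},
    {"fingers": 1,"translation": [20.6,11.4,0],"roll": -122},
    {"fingers": 1,"translation": [20.6,11.4,0],"roll": -122},
    {"fingers": 1,"translation": [20.6,11.4,0],"roll": -122},
    {"fingers": 1,"translation": [20.6,11.4,0],"roll": -122},
    {"fingers": 1,"translation": [20.6,11.4,0],"roll": -122},
    {"fingers": 1,"translation": [20.6,11.4,0],"roll": -122},
    {"fingers": 1,"translation": [20.6,11.4,0],"roll": -122},
    {"fingers": 1,"translation": [20.6,11.4,0],"roll": -122},
    {"fingers": 1,"translation": [20.6,11.4,0],"roll": -122},
  ],
)

```text
clock: 8.58
eef_pos: [0.4554, -0.2663, 0.2533]
tool_rot: [0.615, 0.789, -0.0, -0.001]
ft_force: [-0.3, 0.0, -1.9]
grip_width: 0.0214
```

Call:
play_rows(
  motion=[
    {"fingers": 1,"translation": [0,0,3],"roll": 0},
    {"fingers": 1,"translation": [0,0,5.5],"roll": 0},
    {"fingers": 1,"translation": [0,0,7],"roll": 0},
    {"fingers": 1,"translation": [0,0,8],"roll": 0},
    {"fingers": 1,"translation": [0,0,9],"roll": 0},
    {"fingers": 1,"translation": [0,0,9.9],"roll": 0},
    {"fingers": 1,"translation": [0,0,9.9],"roll": 0},
  ],
)

```text
clock: 9.17
eef_pos: [0.4553, -0.2661, 0.1537]
tool_rot: [0.614, 0.789, -0.0, -0.001]
ft_force: [-0.6, 0.2, -1.0]
grip_width: 0.0217
```

Entered freely. Now the extra drag.

Call:
play_rows(
  motion=[
    {"fingers": 1,"translation": [0,-0.25,0],"roll": 0},
    {"fingers": 1,"translation": [0,-0.5,0],"roll": 0},
    {"fingers": 1,"translation": [0,-0.75,0],"roll": 0},
    {"fingers": 1,"translation": [0,-0.9,0],"roll": 0},
    {"fingers": 1,"translation": [0,-0.9,0],"roll": 0},
    {"fingers": 1,"translation": [0,-0.6,-0.5],"roll": 0},
    {"fingers": 1,"translation": [0,-0.6,-3.5],"roll": 0},
    {"fingers": 1,"translation": [0,-0.6,-7],"roll": 0},
    {"fingers": 1,"translation": [0,-0.6,-10],"roll": 0},
    {"fingers": 1,"translation": [0,-0.6,-10],"roll": 0},
  ],
)

```text
clock: 10.0
eef_pos: [0.4526, -0.2699, 0.2631]
tool_rot: [0.614, 0.789, 0.0, 0.006]
ft_force: [0.1, -0.7, -0.5]
grip_width: 0.0214
```

```bash
python3 - <<'E'
from tilt import *
np.set_printoptions(precision=4,suppress=True)
c=snap("wrist","w6");p,o=edges(c,317)
print(" ".join(f"{v}:{int(a[0])},{int(a[2])}" for v,a in list(enumerate(p))[222:274:1]+list(enumerate(p))[306:318]))
E
```

```text
10.05 [ 0.4518 -0.2694  0.2601] az 104.2 z [ 0.0073 -0.0053 -1.    ] F [-1.43 -1.01 -1.93] T [-0.015  0.002 -0.095] w 0.0211
222:142,152 223:137,146 224:133,137 225:145,142 226:176,168 227:200,191 228:203,195 229:204,195 230:204,196 231:203,195 232:203,196 233:204,197 234:202,192 235:190,172 236:158,125 237:122,59 238:112,19 239:113,19 240:112,17 241:112,19 242:113,21 243:112,20 244:112,17 245:114,22 246:113,19 247:114,18 248:114,20 249:115,19 250:114,20 251:115,21 252:113,19 253:114,21 254:114,20 255:115,22 256:116,23 257:114,19 258:114,19 259:113,19 260:114,21 261:120,20 262:134,20 263:153,26 264:170,32 265:180,32 266:190,37 267:191,36 268:162,33 269:81,20 270:16,15 271:15,20 272:22,27 273:26,28 306:27,28 307:25,28 308:23,26 309:24,26 310:24,25 311:25,27 312:23,26 313:23,26 314:26,29 315:43,50 316:54,63 317:56,65
```

```bash
python3 - <<'E'
from tilt import *
np.set_printoptions(precision=4,suppress=True)
c=pickle.load(open("w6.pkl","rb"));a=pickle.load(open("w2.pkl","rb"));w5=pickle.load(open("w5.pkl","rb"))
f2=fit5(a,[208.5,222.2,273.2,281,322.9],fixt=0.)[1]
for n,cc,e in(("w5",w5,[224.3,236.1,262.5,269.0,315.4]),("w6",c,[226,236.4,262.6,268.6,314.8])):
  for k in(0,f2):
    x,f=fit5(cc,np.array(e)+k);print(n,x,np.degrees(x[2]),f)
E
```

```text
w5 [0.0129 0.0407 0.2112] 12.102421307588136 [ 0.7146 -0.7201 -0.1194  0.0337  0.0913]
w5 [0.0133 0.0423 0.2037] 11.668718072006403 [-0.9198  0.8917  0.5082 -0.3959 -0.0842]
w6 [0.0143 0.039  0.2213] 12.678796608328007 [ 0.0796 -0.0566 -0.2491  0.2385 -0.0125]
w6 [0.0148 0.0407 0.2136] 12.240000758838555 [-1.5541  1.5541  0.3803 -0.1892 -0.191 ]
```

Call:
play_rows(
  motion=[
    {"fingers": 1,"translation": [0,0.5,0],"roll": 0},
    {"fingers": 1,"translation": [0,0.5,3],"roll": 0},
    {"fingers": 1,"translation": [0,0.5,6],"roll": 0},
    {"fingers": 1,"translation": [0,0.5,8],"roll": 0},
    {"fingers": 1,"translation": [0,0.5,9],"roll": 0},
    {"fingers": 1,"translation": [0,0.5,9.7],"roll": 0},
    {"fingers": 1,"translation": [0,0.2,9.7],"roll": 0},
    {"fingers": 1,"translation": [0,-0.1,9.7],"roll": 0},
    {"fingers": 1,"translation": [0,-0.4,9.7],"roll": 0},
    {"fingers": 1,"translation": [0,-0.7,9.7],"roll": 0},
    {"fingers": 1,"translation": [0,-0.8,9.7],"roll": 0},
    {"fingers": 1,"translation": [0,-0.8,9.7],"roll": 0},
  ],
)

```text
clock: 11.05
eef_pos: [0.4454, -0.2702, 0.1601]
tool_rot: [0.614, 0.789, 0.002, 0.003]
ft_force: [7.6, 1.1, -3.4]
grip_width: 0.0211
```

```bash
cat >> tilt.py <<'E'
def cross(a,lev,v0,v1,rise):
    for v in range(v0,v1):
        if (a[v]<lev<=a[v+1]) if rise else (a[v]>lev>=a[v+1]): return v+(lev-a[v])/(a[v+1]-a[v])
def auto(c,u=317):
    p,_=edges(c,u);R,B=p[:,0],p[:,2]
    hb=cross(B/np.maximum(R,1),.6,225,250,False); h=int(hb)
    W=B[h-6:h-2].mean();bg=B[h-18:h-14].mean();col=cross(B,(W+bg)/2,h-18,h-3,True)
    O=R[h+6:h+18].mean();pk=R[h+18:h+40].max();ht=cross(R,O+.3*(pk-O),h+15,h+40,True);cb=cross(R,.55*O,int(ht),int(ht)+12,False)
    D=B[int(cb)+10:int(cb)+35].mean();bk=cross(B,1.5*D,int(cb)+30,int(cb)+60,True)
    e=[col,hb,ht,cb,bk];x,f=fit5(c,e);print("edges",np.round(e,1),"pen oy,oz,tilt",x[:2].round(4),np.degrees(x[2]).round(2),"res",f.round(2));return x
E
python3 - <<'E'
from tilt import *
for n in("w4","w5","w6"): auto(pickle.load(open(n+".pkl","rb")))
c=snap("wrist","w7");auto(c)
E
```

```text
edges [223.8 235.5 262.8 270.1 315.4] pen oy,oz,tilt [0.0123 0.0418] 11.46 res [ 0.67 -0.72  0.27 -0.35  0.12]
edges [224.  236.  262.3 269.8 315.4] pen oy,oz,tilt [0.0128 0.041 ] 11.86 res [ 0.76 -0.81  0.36 -0.45  0.14]
edges [226.3 236.6 262.2 269.3 314.7] pen oy,oz,tilt [0.0146 0.0394] 12.71 res [ 0.05 -0.08  0.34 -0.34  0.04]
11.1 [ 0.4454 -0.2702  0.1601] az 104.26 z [ 7.7e-03 -3.0e-04 -1.0e+00] F [ 6.5   0.92 -2.25] T [ 0.321 -1.738  0.014] w 0.0212
edges [229.  240.3 260.  267.1 313.6] pen oy,oz,tilt [0.0155 0.0407] 15.19 res [ 0.51 -0.57  0.48 -0.53  0.12]
```

Pen tilt is now about 15°, a match for the plate. Lifting out and moving to above the blue sample.

Call:
play_rows(
  motion=[
    {"fingers": 1,"translation": [0,0.3,-0.5],"roll": 0},
    {"fingers": 1,"translation": [0,0.3,-3.5],"roll": 0},
    {"fingers": 1,"translation": [0,0.3,-7],"roll": 0},
    {"fingers": 1,"translation": [0,0.3,-10],"roll": 0},
    {"fingers": 1,"translation": [3,4,-10],"roll": 7},
    {"fingers": 1,"translation": [6,8,-10],"roll": 14},
    {"fingers": 1,"translation": [9,12,-10],"roll": 21},
    {"fingers": 1,"translation": [12.2,15.7,-10],"roll": 28},
    {"fingers": 1,"translation": [12.2,15.7,-10],"roll": 32.2},
    {"fingers": 1,"translation": [12.2,15.7,-10],"roll": 32.2},
    {"fingers": 1,"translation": [12.2,15.7,-10],"roll": 32.2},
    {"fingers": 1,"translation": [12.2,15.7,-10],"roll": 32.2},
    {"fingers": 1,"translation": [12.2,15.7,-10],"roll": 32.2},
  ],
)

```text
clock: 12.18
eef_pos: [0.5637, -0.1141, 0.2585]
tool_rot: [0.809, 0.588, -0.001, -0.0]
ft_force: [0.3, -0.3, -1.9]
grip_width: 0.0214
```

```bash
python3 - <<'E'
from tilt import *
c=snap("wrist","w8");auto(c);auto(c,314);auto(c,320)
from workcell import bot
E
```

```text
12.23 [ 0.5637 -0.1144  0.2586] az 71.93 z [-6.e-04 -4.e-04 -1.e+00] F [ 0.67  0.14 -2.18] T [0.023 0.014 0.04 ] w 0.0216Traceback (most recent call last):
  File "<stdin>", line 2, in <module>
  File "tilt.py", line 33, in auto
    e=[col,hb,ht,cb,bk];x,f=fit5(c,e);print("edges",np.round(e,1),"pen oy,oz,tilt",x[:2].round(4),np.degrees(x[2]).round(2),"res",f.round(2));return x
                            ~~~~^^^^^
  File "tilt.py", line 23, in fit5
    s=least_squares(pr,[0,.04]+([.1] if fixt is None else []),x_scale=[.01,.01]+([.1] if fixt is None else []));return s.x,s.fun
    return func(*args, **kwargs)
    vector_fun = VectorFunction(
        fun_wrapped,
    ...<6 lines>...
        workers=workers
    )
    self._update_fun()
    ~~~~~~~~~~~~~~~~^^
    self.f = self.fun_wrapped(xp_copy(self.x))
             ~~~~~~~~~~~~~~~~^^^^^^^^^^^^^^^^^
    return np.atleast_1d(self.fun(x))
                         ~~~~~~~~^^^
    return self.f(x, *self.args, **self.kwargs)
           ~~~~~~^^^^^^^^^^^^^^^^^^^^^^^^^^^^^^
  File "tilt.py", line 22, in pr
    return np.array([wpix(c,T+R@np.array([0,*(np.array([oy,oz])+a*pe+b*ax)]))[1] for a,b in pts])-ve
           ~~~~~~~~~~~~~~~~~~~~~~~~~~~~~~~~~~~~~~~~~~~~~~~~~~~~~~~~~~~~~~~~~~~~~~~~~~~~~~~~~~~~~~^~~
TypeError: unsupported operand type(s) for -: 'float' and 'NoneType'
```

Call:
play_rows(
  motion=[
    {"fingers": 1,"translation": [0,0.15,2.5],"roll": 0},
    {"fingers": 1,"translation": [0,0.15,5],"roll": 0},
    {"fingers": 1,"translation": [0,0.15,6.5],"roll": 0},
    {"fingers": 1,"translation": [0,0.15,6.5],"roll": 0},
    {"fingers": 1,"translation": [0,0.15,6.5],"roll": 0},
  ],
)

```text
clock: 12.65
eef_pos: [0.5649, -0.1147, 0.193]
tool_rot: [0.809, 0.587, -0.001, -0.001]
ft_force: [0.4, -0.5, -0.3]
grip_width: 0.0215
```

```bash
python3 - <<'E'
from tilt import *
w8=pickle.load(open("w8.pkl","rb"));p,_=edges(w8,317)
print(" ".join(f"{v}:{int(a[0])},{int(a[2])}" for v,a in list(enumerate(p))[222:272]+list(enumerate(p))[306:318]))
s=snap("scene","s9");t=snap("top","t9");w=snap("wrist","w9")
a=cv2.resize(s["pixels"][105:225,255:355,::-1],(400,480),interpolation=cv2.INTER_CUBIC)
b=cv2.resize(t["pixels"][140:260,320:420,::-1],(400,480),interpolation=cv2.INTER_CUBIC)
cv2.imwrite("pics/crop9.png",np.hstack([a,b]))
E
```

```text
222:54,246 223:53,246 224:54,247 225:56,247 226:67,246 227:101,235 228:150,200 229:193,190 230:217,208 231:223,218 232:224,219 233:223,218 234:223,218 235:223,218 236:224,219 237:224,219 238:217,203 239:171,131 240:135,57 241:125,24 242:124,21 243:124,21 244:124,23 245:123,20 246:124,23 247:125,23 248:124,21 249:123,19 250:124,21 251:124,21 252:124,21 253:124,19 254:124,21 255:123,20 256:124,22 257:124,20 258:123,20 259:129,25 260:145,26 261:167,30 262:186,33 263:200,38 264:211,42 265:209,43 266:159,35 267:81,23 268:27,22 269:22,25 270:30,32 271:34,37 306:30,32 307:30,34 308:30,32 309:31,32 310:31,33 311:29,32 312:29,31 313:39,46 314:54,64 315:61,72 316:63,73 317:61,73
12.7 [ 0.5659 -0.1147  0.1942] az 71.93 z [ 6.e-04 -3.e-04 -1.e+00] F [ 0.59  0.32 -0.03] T [ 0.014  0.014 -0.024] w 0.021
12.75 [ 0.5666 -0.1146  0.195 ] az 71.95 z [ 2.4e-03 -6.0e-04 -1.0e+00] F [-0.23 -0.19 -1.19] T [ 0.076 -0.036 -0.029] w 0.0216
12.8 [ 0.5669 -0.1144  0.1952] az 71.97 z [ 3.1e-03 -6.0e-04 -1.0e+00] F [ 0.13  0.11 -1.75] T [-0.025  0.008 -0.013] w 0.0214
```

View pics/crop9.png

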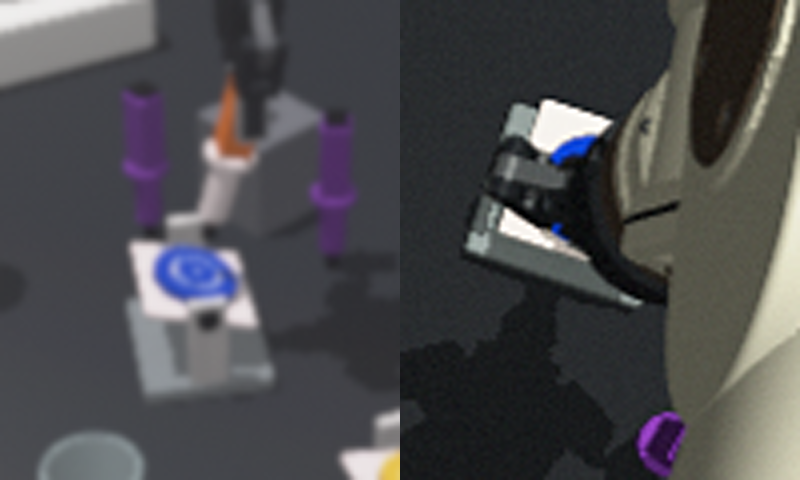

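The scene crop shows the leaning pen, with its black nose end at crop (210,230) and the disc centre at (195,272). In the top view the arm hides it. I'll check this against the model.

```bash
python3 - <<'E'
from tilt import *
from fit import pp
np.set_printoptions(precision=4,suppress=True)
w8=pickle.load(open("w8.pkl","rb"))
x,f=fit5(w8,[228.7,239.5,260.2,266.6,313.4]);print(x,np.degrees(x[2]),f)
s=pickle.load(open("s9.pkl","rb"));o=s["obs"];R=Ro.from_quat(o["tool_rot"]).as_matrix();T=o["eef_pos"]
for dz in(0,-.004):
  for oy in(0.0155,.0125):
    t=np.radians(14.8);org=np.array([0,oy,x[1]+dz]);d=np.array([0,np.sin(t),np.cos(t)])
    tip=T+R@(org+.062*d);col=T+R@(org-.003*d)
    print(dz,oy,"tip",tip,"px",pp(s,tip),"collar px",pp(s,col))
print("measured tip px ~307.5,162 collar 312.2,143; disc px",pp(s,np.array([.6003,-.1258,.07])),"meas 303.4,172.6")
E
```

```text
[0.0154 0.0411 0.2603] 14.912810756251469 [ 0.2411 -0.2622  0.1574 -0.1851  0.0488]
0 0.0155 tip [ 0.5958 -0.1244  0.0932] px [305.3413 165.5319] collar px [311.1077 145.2627]
0 0.0125 tip [ 0.5929 -0.1235  0.0932] px [306.4463 165.4097] collar px [312.2511 145.1448]
-0.004 0.0155 tip [ 0.5958 -0.1244  0.0972] px [305.3057 164.3279] collar px [311.0853 143.9632]
-0.004 0.0125 tip [ 0.5929 -0.1235  0.0972] px [306.4134 164.2059] collar px [312.2315 143.8455]
measured tip px ~307.5,162 collar 312.2,143; disc px [303.8347 172.6222] meas 303.4,172.6
```

The pen is on the face's axis, about 28 mm off. Approaching along the normal by 20 mm, then creeping in on force.

Call:
play_rows(
  motion=[
    {"fingers": 1,"translation": [0,0.17,0.65],"roll": 0},
    {"fingers": 1,"translation": [0,0.34,1.3],"roll": 0},
    {"fingers": 1,"translation": [0,0.51,1.93],"roll": 0},
    {"fingers": 1,"translation": [0,0.51,1.93],"roll": 0},
    {"fingers": 1,"translation": [0,0.51,1.93],"roll": 0},
    {"fingers": 1,"translation": [0,0.51,1.93],"roll": 0},
  ],
)

```text
clock: 13.3
eef_pos: [0.5709, -0.115, 0.1738]
tool_rot: [0.809, 0.588, -0.0, -0.0]
ft_force: [-0.4, -0.5, -1.9]
grip_width: 0.021
```

```bash
cat >> tilt.py <<'E'
def avg(n=8):
    from workcell import bot
    F=[];Z=[];M=[]
    for i in range(n):
        bot.camera("scene");o=bot.get_obs();F.append(o["ft_force"]);Z.append(o["eef_pos"]);M.append(o["ft_torque"])
    print("t",round(o["clock"],2),"F",np.mean(F,0).round(2),"+-",(np.std(F,0)/n**.5).round(2),"T",np.mean(M,0).round(3),"pos",np.mean(Z,0).round(4))
E
python3 - <<'E'
from tilt import *
avg(10)
E
```

```text
t 13.8 F [ 0.26  0.26 -1.27] +- [0.19 0.12 0.17] T [-0.009  0.02  -0.009] pos [ 0.571  -0.1151  0.1742]
```

Call:
play_rows(
  motion=[
    {"fingers": 1,"translation": [0,0.05,0.19],"roll": 0},
    {"fingers": 1,"translation": [0,0.1,0.39],"roll": 0},
    {"fingers": 1,"translation": [0,0.15,0.58],"roll": 0},
    {"fingers": 1,"translation": [0,0.15,0.58],"roll": 0},
  ],
)

```text
clock: 14.13
eef_pos: [0.5721, -0.1156, 0.1675]
tool_rot: [0.809, 0.588, -0.0, -0.0]
ft_force: [-0.2, -0.4, -0.5]
grip_width: 0.0213
```

```bash
python3 - <<'E'
from tilt import *
avg(10)
E
```

```text
t 14.63 F [ 0.05 -0.06 -1.36] +- [0.18 0.17 0.18] T [-0.002  0.027 -0.002] pos [ 0.5723 -0.1156  0.1682]
```

Call:
play_rows(
  motion=[
    {"fingers": 1,"translation": [0,0.05,0.19],"roll": 0},
    {"fingers": 1,"translation": [0,0.1,0.39],"roll": 0},
    {"fingers": 1,"translation": [0,0.1,0.39],"roll": 0},
  ],
)

```text
clock: 14.88
eef_pos: [0.5735, -0.116, 0.1641]
tool_rot: [0.809, 0.588, 0.0, 0.0]
ft_force: [0.9, 0.1, 0.2]
grip_width: 0.0211
```

```bash
python3 - <<'E'
from tilt import *
avg(10)
E
```

```text
t 15.38 F [ 0.22 -0.11  0.44] +- [0.17 0.09 0.15] T [ 0.008 -0.044 -0.015] pos [ 0.5734 -0.1159  0.1645]
```

Contact: about 1.8 N, roughly 3 mm in. Adding 4 mm.

Call:
play_rows(
  motion=[
    {"fingers": 1,"translation": [0,0.05,0.19],"roll": 0},
    {"fingers": 1,"translation": [0,0.1,0.39],"roll": 0},
    {"fingers": 1,"translation": [0,0.1,0.39],"roll": 0},
  ],
)

```text
clock: 15.63
eef_pos: [0.5744, -0.1163, 0.1601]
tool_rot: [0.809, 0.588, 0.0, 0.0]
ft_force: [-0.2, -0.7, 1.0]
grip_width: 0.0212
```

```bash
python3 - <<'E'
from tilt import *
avg(24)
s=snap("scene","s10");w=snap("wrist","w10")
p,_=edges(w,317)
print(" ".join(f"{v}:{int(a[0])},{int(a[2])}" for v,a in list(enumerate(p))[224:272]+list(enumerate(p))[308:318]))
a=cv2.resize(s["pixels"][115:195,270:340,::-1],(490,560),interpolation=cv2.INTER_CUBIC)
b=cv2.resize(w["pixels"][190:330,280:355,::-1],(300,560),interpolation=cv2.INTER_CUBIC)
cv2.imwrite("pics/crop10.png",np.hstack([a,b]))
E
```

```text
t 16.83 F [ 0.31 -0.03  1.22] +- [0.1  0.12 0.07] T [-0.016 -0.137 -0.02 ] pos [ 0.5743 -0.1162  0.1605]
16.88 [ 0.5743 -0.1162  0.1604] az 72.02 z [ 1.e-04 -0.e+00 -1.e+00] F [ 0.46 -0.21  0.56] T [ 0.042 -0.204 -0.037] w 0.0213
16.93 [ 0.5743 -0.1162  0.1604] az 72.02 z [ 1.e-04 -0.e+00 -1.e+00] F [0.25 0.24 0.59] T [-0.031 -0.166 -0.042] w 0.0216
224:53,201 225:42,199 226:47,198 227:75,186 228:136,171 229:195,192 230:225,218 231:230,225 232:231,227 233:231,226 234:231,226 235:231,226 236:231,226 237:231,227 238:225,214 239:181,138 240:144,63 241:132,25 242:130,20 243:131,23 244:133,26 245:132,24 246:132,24 247:132,23 248:132,25 249:133,26 250:131,24 251:131,22 252:131,23 253:131,23 254:131,23 255:131,23 256:132,25 257:131,21 258:132,24 259:138,23 260:156,29 261:179,32 262:198,35 263:212,41 264:223,47 265:221,46 266:164,37 267:75,23 268:19,20 269:26,29 270:32,36 271:37,41 308:32,36 309:33,36 310:31,34 311:31,33 312:30,34 313:40,46 314:56,65 315:66,77 316:66,77 317:67,78
```

View pics/crop10.png

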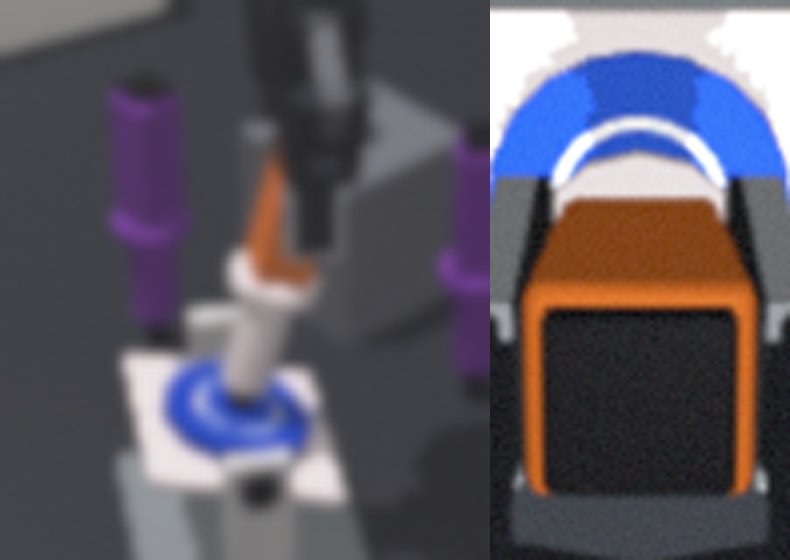

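The nose end sits inside the ring in the scene view at (245,398). In the wrist view the collar is concentric with the ring, and the pen edges are unchanged. Force is about 2.6 N, or about 6.5–7 mm in. I'll add a final 0.7 mm.

Call:
play_rows(
  motion=[
    {"fingers": 1,"translation": [0,0.02,0.07],"roll": 0},
    {"fingers": 1,"translation": [0,0.02,0.07],"roll": 0},
    {"fingers": 1,"translation": [0,0.02,0.07],"roll": 0},
    {"fingers": 1,"translation": [0,0.02,0.07],"roll": 0},
    {"fingers": 1,"translation": [0,0.02,0.07],"roll": 0},
    {"fingers": 1,"translation": [0,0.02,0.07],"roll": 0},
  ],
)

```text
clock: 17.43
eef_pos: [0.5745, -0.1163, 0.1598]
tool_rot: [0.809, 0.588, 0.0, 0.0]
ft_force: [0.8, -0.1, 2.4]
grip_width: 0.0215
```

```bash
python3 - <<'E'
from tilt import *
avg(24)
from workcell import bot
print(bot.job_done())
E
```

```text
t 18.63 F [ 0.53 -0.02  1.5 ] +- [0.08 0.09 0.08] T [-0.026 -0.272  0.001] pos [ 0.5745 -0.1163  0.1597]
the job is handed in; nothing more can be done
None
```

The pen is pressed against the blue sample inside its ring, and I handed the job in at 18.6 s with the arm still holding it there.

The tool can only point straight down. I matched the plate's lean by pivoting the pen in the jaws, dragging it against the holder's rim in three goes.

Last checks:
- **Press:** about 2.9 N along the pen, from a 2.8 N rise in the vertical force. That puts the nose about 7.5 mm in, give or take 0.5 mm, and well short of its stop.
- **Squareness:** the pen leans about 14.9° and the plate about 14.7°, each good to roughly 1–1.5°. The plate estimates did not fully agree, ranging from 12.4° to 15.9° depending on which views I used.
- **Position:** I calculate the nose to be about 1 mm from the ring's centre, and the scene and wrist views showed it inside the ring. The wrist camera put the pen about 4 mm lower than the holder's known height allows, so I corrected for that and found contact by force.
- **Steadiness:** the position held still over the last 1.2 s.
- **Other items:** the moves were planned to clear the other samples, the loose items and the purple look-alikes, and nothing looked moved in the views I had. I did not take a final wide picture to confirm it.

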